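# Find and seat the rocking card-box cover

### The arm

A 7-joint arm with a two-finger parallel gripper is mounted at the origin on the work surface. World frame = base frame: x ahead of the robot, y to its left, z up, the work surface at z = 0. Lengths are in m, angles in rad, forces in N, time in s.
With the tool pointing down it reaches from about 0.425 to 0.925 m from the base axis. Payload 6.8 kg.
Tool frame: the origin (TCP) lies on the front face of the gripper's body, between the roots of the fingers; the fingertips stand 73 mm ahead of it and the grasp point (between the pads) lies 54 mm ahead of it; z points along the fingers, y is the line along which they close (so a half turn about z gives the same grasp; the last joint's range is limited). The gripper opens to 85 mm and grips with 20 to 120 N. Pads are 22 mm wide; open, the fingers measure 114 mm over their backs; the gripper's body (76 mm by 85 mm) begins 54 mm behind the grasp point. The pads swing forward as they close: fully open they stand 13 mm farther back than shut.
Start: joints at [1.156, 0.477, 0.022, 1.555, -0.011, 1.109, -0.083], TCP at [0.204, -0.643, 0.304] pointing down, gripper open.
Joint ranges: [-2.96, 2.96], [-0.34, 2.1], [-1.41, 1.46], [0.24, 2.44], [-1.37, 4.51], [0.17, 1.92], [-2.96, 2.96]. Speed limits (rad/s): [2.39, 2.39, 3.14, 3.14, 3.14, 3.14, 3.14].

### API

Orientations are given as a unit quaternion [w, x, y, z].
In Python, from station import bot, optics gives the robot as it stands.
- The arm moves only by the tool drive_tool, never from a script. Its argument "deltas" is a list of rows, each an object with "gripper": the closure in counts, from 0 (fully open) to 255 (shut); "offset": the shift along the tool's x, y, z in units of 1000 mm (1.0 is 1000 mm), a list of three; "angular": the turn, a rotation vector about the tool's x, y, z in units of 45 degrees (1.0 is 45 degrees), a list of three. In form: [{"gripper": gripper, "offset": [dx, dy, dz], "angular": [rx, ry, rz]}, ...]. A call has 1 to 5 rows; each row is the pose to reach, as a shift and turn from the pose commanded when the call began, along the tool's axes at that moment; what a row does not reach only later rows make up. A row lasts 1/10 s, in which the tool goes at most 50 mm and 8.59 degrees, less where a joint would pass 70% of its speed; a pose out of reach is approached as far as the arm can. A call with a number of a shift or a turn outside -1 to 1 is refused whole. A call with a gripper value outside its range is refused whole. The fingers move at their own pace and stop on an object; "grip_force" is the grip in N (left out, the last holds). Time passes only in rows, so rows that repeat a pose let the fingers close. It gives the time, the measured TCP pose, the force, the opening and the grip force at its end, in the units of the state.
- bot.get_obs(): the state, without advancing time (a new reading comes with each control period).
- optics.read_camera(name): name is "scene" or "side" or "wrist"; returns the picture (420x560x3 uint8, blue, green, red); there is no depth.
- optics.camera_model(name): a dict with "fx", "fy", "cx", "cy" (pixels), "cam_to_world" (4x4, takes a point from camera to world coordinates). Camera axes: x right, y up, looking along -z (the intrinsics and any distortion apply to the point x, -y, -z); pixel columns grow to the right and rows downward; lengths in m; the calibration is good to about 2 mm. The wrist camera is an equidistant fisheye: a pixel r from the principal point sees the ray r / f radians off the axis. A picture is of the moment at which its call begins: read the wrist's pose just before it. camera_model takes no time and is no camera call; for the wrist camera it gives the pose at the moment of the call.
- bot.hand_in(): hands the job in; it is judged then, once.
The state is a dict: "t": time; "q": joint angles; "joint_vel": joint speeds; "joint_torque": joint torques, N m; "eef_pos": TCP position; "tool_rot": TCP orientation; "contact_force": force on the tool from outside, world axes, zero at the start; "torque": the same for the moment, N m; "gripper_width": opening from 0.0 (shut) to 1.0 (fully open); "grasp_force": force on a finger pad.
Only numpy, scipy, OpenCV 4.12 (cv2) and the standard library are available. Lean on these libraries where they do the work, as an engineer would, in place of code of your own. Each camera call takes 0.05 s, during which the arm holds its last target. There are 200 camera calls.

### The job

Four identical white covers close the card boxes in the black crate, and one of them is not seated. With the fingertips, press gently near the front or back edge of the covers, one after another, until you find the one that rocks; then press that one down firmly in the middle until it is fully home, and take the hand away. Press the sound covers only lightly, pinch or lift nothing, and leave the things beside the crate where they stand.

Things in the scene. Friction and masses are not known exactly. Their poses are not given: they have to be found in the camera images.
- crate: low black crate fixed to the desk, 250 x 208 x 50 mm high, holding four card boxes two by two. Origin: centre of its underside. x: to its back, y: to its left, z: up. The white covers (104 mm along x, 84 along y, flat top, 18 mm skirt, green dot in the middle) stand out above its walls, middles at x = +-58, y = +-48 mm. A cover's front and back edges lie 52 mm from its middle along x.
- place1 (a point): point on the crate at the middle of the cover in the front left place, on the cover's flat top at the mean height (82 mm above the desk); at the start the real cover top lies within 3 mm of that height. Does not tell which cover is the loose one. Axes as the crate's.
- place2 (a point): point on the crate at the middle of the cover in the front right place, on the cover's flat top at the mean height (82 mm above the desk); at the start the real cover top lies within 3 mm of that height. Does not tell which cover is the loose one. Axes as the crate's.
- place3 (a point): point on the crate at the middle of the cover in the back left place, on the cover's flat top at the mean height (82 mm above the desk); at the start the real cover top lies within 3 mm of that height. Does not tell which cover is the loose one. Axes as the crate's.
- place4 (a point): point on the crate at the middle of the cover in the back right place, on the cover's flat top at the mean height (82 mm above the desk); at the start the real cover top lies within 3 mm of that height. Does not tell which cover is the loose one. Axes as the crate's.
- rock (a joint): tilt of the one loose cover about the crate's y axis through its middle, rad: 0 level, positive with its back (+x) edge down, up to about 0.11 either way. Rocks easily against 0.5 Nm/rad (2 to 3 N from a fingertip centred 36 mm from the middle along x tilt it over 0.05) and springs back level. Pressing an edge does not seat it.
- seat (a joint): how far the one loose cover is pressed home, m: about 0 at first, 0.005 fully home, negative if lifted. Goes down stiffly, at 12 to 15 N pressed in the middle, and stays where it is left; home it stands on a hard stop and no longer rocks. Before seating it looks just like the others.
- firm1 (a joint): travel of one of the three sound covers (not told which place), m: 0 at rest, positive pressed down, negative lifted. It gives level, never rocking, against a springy seal of 2.5 N per mm, and springs back. The seal is spoilt if pressed down over 4 mm (10 N).
- firm2 (a joint): travel of one of the three sound covers (not told which place), m: 0 at rest, positive pressed down, negative lifted. It gives level, never rocking, against a springy seal of 2.5 N per mm, and springs back. The seal is spoilt if pressed down over 4 mm (10 N).
- firm3 (a joint): travel of one of the three sound covers (not told which place), m: 0 at rest, positive pressed down, negative lifted. It gives level, never rocking, against a springy seal of 2.5 N per mm, and springs back. The seal is spoilt if pressed down over 4 mm (10 N).
- glue: white glue bottle with orange cap, 40 mm across, 100 mm tall, standing. Origin: centre of its foot. Loose bystander beside the crate; must be left alone.
- tape: amber roll of tape lying flat, 72 mm across, 24 mm high. Origin: centre of its underside. Loose bystander beside the crate; must be left alone.
- stamp: wooden rubber stamp standing, 38 mm across, 74 mm tall. Origin: centre of its foot. Loose bystander beside the crate; must be left alone.

How it is judged:
On the way, in this order (a step that is already met when the one before it is completed fails the run):
1. the loose cover is found: pressed by the fingers near an edge, it rocks by more than 0.05 rad ((value of joint rock above 0.05 rad or value of joint rock below -0.05 rad) and value of joint seat below 0.003 m and contact force between the fingers and anything else above 0.5 N), for 0.1 s.
2. it is pressed home: down by more than 4 mm of 5 and level (value of joint seat above 0.004 m and value of joint rock between -0.025 and 0.025 rad), for 0.2 s.
At the end, for the whole second after the job is handed in: The loose cover is down by more than 4 mm of its 5 mm and level within 0.025 rad, the sound covers are back at rest (within 1 mm), and the bystanders stand upright (within 0.2 rad) within 20 mm of where they were (all of step 2 and value of joint firm1 between -0.001 and 0.001 m and value of joint firm2 between -0.001 and 0.001 m and value of joint firm3 between -0.001 and 0.001 m and angle between each of glue, tape, stamp's own z axis and vertical below 0.2 rad and distance of each of glue, tape, stamp from where it was at the start of the episode below 0.02 m); the robot touches nothing.
It fails at once if a sound cover is pressed down more than 4 mm (value of joint any of firm1, firm2, firm3 above 0.004 m).
It fails at once if a cover is lifted by more than 2 mm (value of joint any of firm1, firm2, firm3, seat below -0.002 m).
It fails at once if a bystander is moved by more than 20 mm, tipped, or lifted by more than 8 mm (height (world z) of any of glue, tape, stamp above 0.008 m or distance of any of glue, tape, stamp from where it was at the start of the episode above 0.02 m or angle between any of glue, tape, stamp's own z axis and vertical above 0.2 rad).
It also fails if it takes over 61 s, if anything falls off the work surface, if the arm or the gripper's body presses on something with over 40 N, if the wrist force passes 120 N, or if a joint passes its speed limit or range.

## Working session

There is one attempt and no reset: what is moved stays moved. The work goes in short steps, Python scripts to look and compute and a tool call to move; the robot and the scene stay as the last step left them, time stands still between calls to the robot, and variables do not carry over. Pictures are saved under pics/ and viewed, at most 10 in all, crops included, and the job is handed in when it is done.

Besides the shell and the picture viewer there is one more tool, called after "Call:" by a JSON object that holds its "op" and its "data", one argument or row to a line. drive_tool: Moves the arm, as the interface text tells. Its arguments: {"type":"object","properties":{"deltas":{"type":"array"},"grip_force":{"type":"number"}},"required":["deltas"]}

```bash
mkdir -p pics; python3 - <<'E'
from station import bot, optics
import cv2,numpy as np
for n in("scene","side"):
    cv2.imwrite(f"pics/{n}0.png",optics.read_camera(n))
    m=optics.camera_model(n);print(n,{k:np.round(v,3).tolist() for k,v in m.items()})
o=bot.get_obs();print(o)
E
```

```text
scene {'fx': 466.824, 'fy': 466.824, 'cx': 283.856, 'cy': 216.749, 'cam_to_world': [[0.098, -0.838, 0.537, 1.031], [0.995, 0.086, -0.047, 0.004], [-0.007, 0.539, 0.842, 0.683], [0.0, 0.0, 0.0, 1.0]]}
side {'fx': 540.852, 'fy': 540.852, 'cx': 275.942, 'cy': 210.188, 'cam_to_world': [[-0.757, 0.432, -0.49, 0.162], [-0.653, -0.512, 0.558, 0.56], [-0.009, 0.743, 0.67, 0.734], [0.0, 0.0, 0.0, 1.0]]}
{'t': 0.1, 'q': array([ 1.15591534,  0.47774959,  0.02236941,  1.55634385, -0.01151992,
        1.10929946, -0.08308102]), 'joint_vel': array([-0.00062486, -0.00266955,  0.00036047, -0.00365207,  0.00045566,
        0.00311323, -0.00012676]), 'joint_torque': array([ 4.46158054e-03, -5.97760749e+01,  1.61356397e+00, -2.81955135e+01,
        1.27914129e-02,  5.02770519e-03,  1.99739766e-06]), 'eef_pos': array([ 0.20370754, -0.64309705,  0.30300548]), 'tool_rot': array([-8.15128004e-04,  9.88257890e-01,  1.52792817e-01, -1.85232025e-04]), 'contact_force': array([ 0.48375568, -0.16500501, -0.09248218]), 'torque': array([ 0.01851593, -0.01492777,  0.01762571]), 'grasp_force': 0.0, 'gripper_width': 1.001050718812067}
```

View pics/scene0.png

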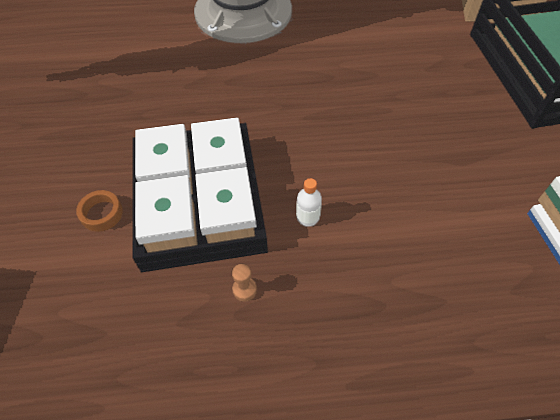

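View pics/side0.png

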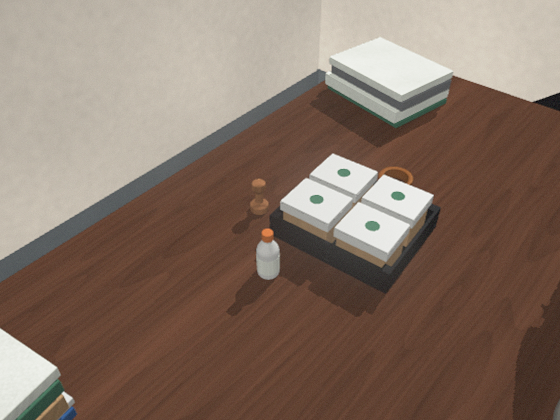

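The pictures show four covers with green dots: scene at (160,149), (217,142), (162,205), (224,196); side at (344,173), (316,199), (398,196), (372,226). Around the crate are the tape on the -y side, the glue on the +y side and the stamp beyond the far edge. Next I locate the dots and the bystanders in world coordinates.

```bash
cat > h.py <<'E'
from station import bot, optics
import cv2,numpy as np
def onplane(n,uv,z):
    m=optics.camera_model(n);T=m["cam_to_world"]
    d=np.array([(uv[0]-m["cx"])/m["fx"],-(uv[1]-m["cy"])/m["fy"],-1]);d=T[:3,:3]@d
    return T[:3,3]+d*(z-T[2,3])/d[2]
E
python3 - <<'E'
from h import *
S={}
for n,box in(("scene",(120,110,270,260)),("side",(270,150,440,270))):
    im=cv2.imread(f"pics/{n}0.png").astype(int);g=((im[...,1]-im[...,2]>25)).astype(np.uint8)
    x0,y0,x1,y1=box;M=np.zeros_like(g);M[y0:y1,x0:x1]=g[y0:y1,x0:x1]
    k,_,st,c=cv2.connectedComponentsWithStats(M)
    P=[onplane(n,c[i],.082)[:2] for i in range(1,k) if st[i,4]>20]
    P=np.array(sorted(P,key=lambda p:(p[0]>np.mean([q[0] for q in P]),-p[1])));S[n]=P
    print(n,P.round(4).tolist())
P=(S["scene"]+S["side"])/2;print("mean",P.round(4).tolist(),"c",P.mean(0))
dx=(P[2]+P[3]-P[0]-P[1])/2;dy=(P[0]+P[2]-P[1]-P[3])/2
print(dx,np.linalg.norm(dx),np.degrees(np.arctan2(dx[1],dx[0])),np.linalg.norm(dy),np.degrees(np.arctan2(-dy[0],dy[1])))
for a,b,u,z in(("scene","glue",(310,183),.1),("scene","tape",(99,211),.012),("scene","stamp",(241,270),.07)):print(b,onplane(a,u,z).round(3))
E
```

```text
scene [[0.4846, -0.0606], [0.4898, -0.1568], [0.5987, -0.052], [0.6049, -0.1481]]
side [[0.4858, -0.062], [0.4941, -0.1599], [0.6036, -0.0556], [0.6112, -0.1529]]
mean [[0.4852, -0.0613], [0.4919, -0.1583], [0.6011, -0.0538], [0.6081, -0.1505]] c [ 0.54657686 -0.10598085]
[0.11602477 0.00765873] 0.11627727017774458 3.7765828343364105 0.09710633017254745 4.033627388083512
glue [0.601 0.084 0.1  ]
tape [ 0.559 -0.274  0.012]
stamp [ 0.725 -0.032  0.07 ]
```

```bash
cat >> h.py <<'E'
from scipy.spatial.transform import Rotation as Ro
C={"A":(.4852,-.0613),"B":(.4919,-.1583),"C":(.6011,-.0538),"D":(.6081,-.1505)}
def to(c,off,z):
    o=bot.get_obs();a=np.radians(3.9);ex=np.array([np.cos(a),np.sin(a),0])
    p=np.array([*C[c],z])+off*ex
    R=Ro.from_quat(o["tool_rot"],scalar_first=True)
    W=Ro.from_matrix(np.c_[ex,np.cross([0,0,-1],ex),[0,0,-1]])
    print("t",o["t"],"pos",o["eef_pos"].round(4),"F",o["contact_force"].round(2),"w",o["gripper_width"])
    print("offset",R.inv().apply(p-o["eef_pos"]).round(4),"ang",((R.inv()*W).as_rotvec()/np.radians(45)).round(4))
E
python3 -c "
from h import *
to('B',.036,.185)"
```

```text
t 0.1 pos [ 0.2037 -0.6431  0.303 ] F [ 0.48 -0.17 -0.09] w 1.001050718812067
offset [ 0.4561 -0.3664  0.1186] ang [-0.0021  0.0004  0.3039]
```

Call:
{"op": "drive_tool", "data": {
  "deltas": [
    {"gripper":255,"offset":[0.039,-0.031,0],"angular":[0,0,0.15]},
    {"gripper":255,"offset":[0.078,-0.062,0],"angular":[0,0,0.304]},
    {"gripper":255,"offset":[0.117,-0.093,0],"angular":[0,0,0.304]},
    {"gripper":255,"offset":[0.156,-0.124,0],"angular":[0,0,0.304]},
    {"gripper":255,"offset":[0.19,-0.153,0],"angular":[0,0,0.304]}
  ],
  "grip_force": 30
}}

```text
t: 0.6
eef_pos: [0.34, -0.4378, 0.3036]
tool_rot: [-0.0, 0.999, 0.035, -0.0]
contact_force: [-0.1, 0.0, -0.3]
gripper_width: 0.146
grasp_force: 0.0
```

```bash
python3 -c "
from h import *
to('B',.036,.185)"
```

```text
t 0.6 pos [ 0.34   -0.4378  0.3036] F [-0.07  0.04 -0.28] w 0.14561257647269932
offset [ 0.2068 -0.2682  0.1188] ang [-0.0008  0.      0.0016]
```

Call:
{"op": "drive_tool", "data": {
  "deltas": [
    {"gripper":255,"offset":[0.03,-0.039,0],"angular":[0,0,0]},
    {"gripper":255,"offset":[0.06,-0.078,0],"angular":[0,0,0]},
    {"gripper":255,"offset":[0.09,-0.117,0],"angular":[0,0,0]},
    {"gripper":255,"offset":[0.12,-0.156,0.02],"angular":[0,0,0]},
    {"gripper":255,"offset":[0.147,-0.192,0.04],"angular":[0,0,0]}
  ]
}}

```text
t: 1.1
eef_pos: [0.4724, -0.2388, 0.265]
tool_rot: [0.0, 0.999, 0.034, 0.001]
contact_force: [0.9, -0.5, 0.4]
gripper_width: -0.001
grasp_force: 0.0
```

Call:
{"op": "drive_tool", "data": {
  "deltas": [
    {"gripper":255,"offset":[0.02,-0.025,0.02],"angular":[0,0,0]},
    {"gripper":255,"offset":[0.04,-0.05,0.04],"angular":[0,0,0]},
    {"gripper":255,"offset":[0.06,-0.076,0.06],"angular":[0,0,0]},
    {"gripper":255,"offset":[0.06,-0.076,0.079],"angular":[0,0,0]},
    {"gripper":255,"offset":[0.06,-0.076,0.079],"angular":[0,0,0]}
  ]
}}

```text
t: 1.6
eef_pos: [0.5246, -0.1591, 0.1832]
tool_rot: [-0.001, 0.999, 0.035, -0.003]
contact_force: [0.1, 0.5, 0.1]
gripper_width: -0.001
grasp_force: 0.0
```

```bash
python3 -c "
from h import *
to('B',.036,.165)
m=optics.camera_model('wrist');print({k:np.round(v,3).tolist() for k,v in m.items()})
cv2.imwrite('pics/w1.png',optics.read_camera('wrist'))"
```

```text
t 1.6 pos [ 0.5246 -0.1591  0.1832] F [0.1  0.46 0.13] w -0.0005861950972208679
offset [ 0.0036 -0.003   0.0182] ang [-0.0024  0.0068  0.0031]
{'fx': 325.192, 'fy': 325.192, 'cx': 275.258, 'cy': 204.969, 'cam_to_world': [[0.069, 0.946, 0.317, 0.605], [-0.998, 0.067, 0.02, -0.153], [-0.002, -0.318, 0.948, 0.253], [0.0, 0.0, 0.0, 1.0]]}
```

View pics/w1.png

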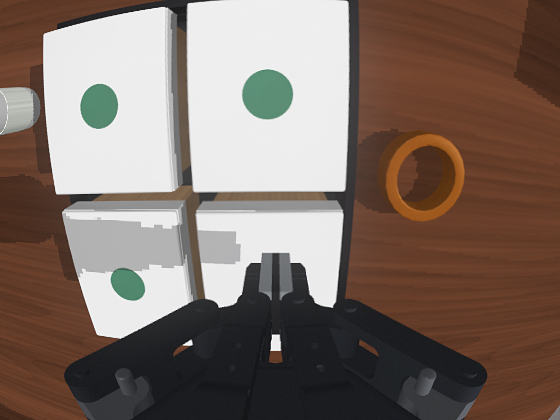

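The wrist view shows the shut fingertips at (275,255) over the rear half of cover B. The dots are C (99,106), D (268,94) and A (128,284). I'll refine the positions with these.

```bash
python3 - <<'E'
from h import *
m=optics.camera_model('wrist');T=m["cam_to_world"]
def wp(u,v,z):
    a=np.array([u-m["cx"],v-m["cy"]])/m["fx"];r=np.hypot(*a);s=np.sin(r)/r
    d=T[:3,:3]@np.array([a[0]*s,-a[1]*s,-np.cos(r)]);return (T[:3,3]+d*(z-T[2,3])/d[2]).round(4)
for k,u in dict(C=(99,106),D=(268,94),A=(128,284)).items(): print(k,wp(*u,.082),C[k])
to('B',.036,.165)
E
```

```text
C [ 0.6007 -0.0523  0.082 ] (0.6011, -0.0538)
D [ 0.608  -0.1501  0.082 ] (0.6081, -0.1505)
A [ 0.4846 -0.0626  0.082 ] (0.4852, -0.0613)
t 1.65 pos [ 0.5249 -0.1604  0.1847] F [ 0.59 -0.39 -0.36] w 0.001956488886045868
offset [ 0.0033 -0.0044  0.0197] ang [-0.001   0.0043  0.0005]
```

Call:
{"op": "drive_tool", "data": {
  "deltas": [
    {"gripper":255,"offset":[0.003,-0.003,0.01],"angular":[0,0,0]},
    {"gripper":255,"offset":[0.003,-0.003,0.018],"angular":[0,0,0]},
    {"gripper":255,"offset":[0.003,-0.003,0.018],"angular":[0,0,0]},
    {"gripper":255,"offset":[0.003,-0.003,0.018],"angular":[0,0,0]}
  ]
}}

```text
t: 2.05
eef_pos: [0.5285, -0.1579, 0.168]
tool_rot: [0.0, 0.999, 0.034, -0.0]
contact_force: [0.6, 0.2, 0.4]
gripper_width: 0.003
grasp_force: 0.0
```

Call:
{"op": "drive_tool", "data": {
  "deltas": [
    {"gripper":255,"offset":[0,0,0.004],"angular":[0,0,0]},
    {"gripper":255,"offset":[0,0,0.008],"angular":[0,0,0]},
    {"gripper":255,"offset":[0,0,0.008],"angular":[0,0,0]}
  ]
}}

```text
t: 2.35
eef_pos: [0.5284, -0.1574, 0.1594]
tool_rot: [-0.0, 0.999, 0.034, -0.0]
contact_force: [-0.3, 0.5, -0.1]
gripper_width: -0.0
grasp_force: 0.0
```

Call:
{"op": "drive_tool", "data": {
  "deltas": [
    {"gripper":255,"offset":[0,0,0.002],"angular":[0,0,0]},
    {"gripper":255,"offset":[0,0,0.002],"angular":[0,0,0]}
  ]
}}

```text
t: 2.55
eef_pos: [0.5286, -0.1574, 0.1576]
tool_rot: [-0.0, 0.999, 0.034, -0.0]
contact_force: [0.8, 0.9, 0.6]
gripper_width: -0.003
grasp_force: 0.0
```

Step down 1 mm at a time.

Call:
{"op": "drive_tool", "data": {
  "deltas": [
    {"gripper":255,"offset":[0,0,0.001],"angular":[0,0,0]},
    {"gripper":255,"offset":[0,0,0.001],"angular":[0,0,0]},
    {"gripper":255,"offset":[0,0,0.001],"angular":[0,0,0]}
  ]
}}

```text
t: 2.85
eef_pos: [0.5287, -0.1574, 0.1569]
tool_rot: [0.0, 0.999, 0.034, 0.0]
contact_force: [-0.1, -0.3, 0.1]
gripper_width: -0.005
grasp_force: 0.0
```

Call:
{"op": "drive_tool", "data": {
  "deltas": [
    {"gripper":255,"offset":[0,0,0.001],"angular":[0,0,0]},
    {"gripper":255,"offset":[0,0,0.001],"angular":[0,0,0]},
    {"gripper":255,"offset":[0,0,0.001],"angular":[0,0,0]}
  ]
}}

```text
t: 3.15
eef_pos: [0.5288, -0.1574, 0.156]
tool_rot: [0.0, 0.999, 0.034, 0.0]
contact_force: [0.2, -0.0, 1.2]
gripper_width: -0.001
grasp_force: 0.5
```

Call:
{"op": "drive_tool", "data": {
  "deltas": [
    {"gripper":255,"offset":[0,0,0.001],"angular":[0,0,0]},
    {"gripper":255,"offset":[0,0,0.001],"angular":[0,0,0]},
    {"gripper":255,"offset":[0,0,0.001],"angular":[0,0,0]}
  ]
}}

```text
t: 3.45
eef_pos: [0.5289, -0.1574, 0.1551]
tool_rot: [0.0, 0.999, 0.034, 0.0]
contact_force: [-0.3, -0.1, 3.0]
gripper_width: 0.004
grasp_force: 1.6
```

Call:
{"op": "drive_tool", "data": {
  "deltas": [
    {"gripper":255,"offset":[0,0,0.001],"angular":[0,0,0]},
    {"gripper":255,"offset":[0,0,0.001],"angular":[0,0,0]},
    {"gripper":255,"offset":[0,0,0.001],"angular":[0,0,0]}
  ]
}}

```text
t: 3.75
eef_pos: [0.5289, -0.1574, 0.1541]
tool_rot: [0.0, 0.999, 0.034, 0.0]
contact_force: [-1.2, -0.2, 5.4]
gripper_width: -0.002
grasp_force: 2.7
```

Cover B gives about 2.4 N/mm, so it is sound. Next is D.

Call:
{"op": "drive_tool", "data": {
  "deltas": [
    {"gripper":255,"offset":[0,0,-0.01],"angular":[0,0,0]},
    {"gripper":255,"offset":[0,0,-0.02],"angular":[0,0,0]},
    {"gripper":255,"offset":[0,0,-0.02],"angular":[0,0,0]}
  ]
}}

```text
t: 4.05
eef_pos: [0.5295, -0.1576, 0.1755]
tool_rot: [0.0, 0.999, 0.034, 0.001]
contact_force: [1.1, -0.2, -1.4]
gripper_width: -0.002
grasp_force: 0.0
```

```bash
python3 -c "
from h import *
to('D',-.036,.160)
to('D',.036,.160)
to('C',-.036,.160)
to('A',.036,.160)"
```

```text
t 4.05 pos [ 0.5295 -0.1576  0.1755] F [ 1.1  -0.24 -1.43] w -0.0015354403368845453
offset [ 0.0429 -0.0018  0.0156] ang [ 0.001  -0.0032 -0.0002]
t 4.05 pos [ 0.5295 -0.1576  0.1755] F [ 1.1  -0.24 -1.43] w -0.0015354403368845453
offset [ 0.1149 -0.0018  0.0158] ang [ 0.001  -0.0032 -0.0002]
t 4.05 pos [ 0.5295 -0.1576  0.1755] F [ 1.1  -0.24 -1.43] w -0.0015354403368845453
offset [ 0.0424 -0.0987  0.0155] ang [ 0.001  -0.0032 -0.0002]
t 4.05 pos [ 0.5295 -0.1576  0.1755] F [ 1.1  -0.24 -1.43] w -0.0015354403368845453
offset [-0.0017 -0.0991  0.0154] ang [ 0.001  -0.0032 -0.0002]
```

Call:
{"op": "drive_tool", "data": {
  "deltas": [
    {"gripper":255,"offset":[0.022,-0.001,0],"angular":[0,0,0]},
    {"gripper":255,"offset":[0.043,-0.002,0],"angular":[0,0,0]},
    {"gripper":255,"offset":[0.043,-0.002,0.008],"angular":[0,0,0]},
    {"gripper":255,"offset":[0.043,-0.002,0.015],"angular":[0,0,0]},
    {"gripper":255,"offset":[0.043,-0.002,0.015],"angular":[0,0,0]}
  ]
}}

```text
t: 4.55
eef_pos: [0.5697, -0.1526, 0.1573]
tool_rot: [-0.0, 0.999, 0.034, -0.002]
contact_force: [0.0, 0.2, 0.1]
gripper_width: -0.002
grasp_force: 0.0
```

Call:
{"op": "drive_tool", "data": {
  "deltas": [
    {"gripper":255,"offset":[0,0,0.001],"angular":[0,0,0]},
    {"gripper":255,"offset":[0,0,0.002],"angular":[0,0,0]},
    {"gripper":255,"offset":[0,0,0.002],"angular":[0,0,0]}
  ]
}}

```text
t: 4.85
eef_pos: [0.5712, -0.1527, 0.157]
tool_rot: [0.0, 0.999, 0.034, -0.0]
contact_force: [0.0, -0.2, 0.8]
gripper_width: -0.003
grasp_force: 0.1
```

Call:
{"op": "drive_tool", "data": {
  "deltas": [
    {"gripper":255,"offset":[0,0,0.001],"angular":[0,0,0]},
    {"gripper":255,"offset":[0,0,0.001],"angular":[0,0,0]},
    {"gripper":255,"offset":[0,0,0.001],"angular":[0,0,0]}
  ]
}}

```text
t: 5.15
eef_pos: [0.5715, -0.1526, 0.156]
tool_rot: [0.0, 0.999, 0.034, 0.0]
contact_force: [-1.2, 0.4, 0.9]
gripper_width: 0.0
grasp_force: 0.5
```

Call:
{"op": "drive_tool", "data": {
  "deltas": [
    {"gripper":255,"offset":[0,0,0.001],"angular":[0,0,0]},
    {"gripper":255,"offset":[0,0,0.001],"angular":[0,0,0]},
    {"gripper":255,"offset":[0,0,0.001],"angular":[0,0,0]}
  ]
}}

```text
t: 5.45
eef_pos: [0.5715, -0.1526, 0.1549]
tool_rot: [0.0, 0.999, 0.034, -0.0]
contact_force: [-0.6, -0.0, 1.9]
gripper_width: 0.001
grasp_force: 0.8
```

Call:
{"op": "drive_tool", "data": {
  "deltas": [
    {"gripper":255,"offset":[0,0,0.001],"angular":[0,0,0]},
    {"gripper":255,"offset":[0,0,0.001],"angular":[0,0,0]},
    {"gripper":255,"offset":[0,0,0.001],"angular":[0,0,0]}
  ]
}}

```text
t: 5.75
eef_pos: [0.5715, -0.1526, 0.1541]
tool_rot: [0.0, 0.999, 0.034, 0.0]
contact_force: [-1.7, 0.6, 3.9]
gripper_width: -0.001
grasp_force: 2.2
```

Call:
{"op": "drive_tool", "data": {
  "deltas": [
    {"gripper":255,"offset":[0,0,0.001],"angular":[0,0,0]},
    {"gripper":255,"offset":[0,0,0.001],"angular":[0,0,0]},
    {"gripper":255,"offset":[0,0,0.001],"angular":[0,0,0]},
    {"gripper":255,"offset":[0,0,0.001],"angular":[0,0,0]}
  ]
}}

```text
t: 6.15
eef_pos: [0.5715, -0.1526, 0.1538]
tool_rot: [0.0, 0.999, 0.034, 0.0]
contact_force: [-3.8, -0.7, 10.9]
gripper_width: 0.002
grasp_force: 5.6
```

```bash
python3 -c "
from h import *
to('D',-.036,.160)
cv2.imwrite('pics/w2.png',optics.read_camera('wrist'))
print([bot.get_obs()[k].round(2).tolist() for k in('contact_force','torque')])"
```

```text
t 6.15 pos [ 0.5715 -0.1526  0.1538] F [-3.76 -0.68 10.91] w 0.001870948981494283
offset [ 0.0006  0.0004 -0.0062] ang [ 0.0004 -0.0002 -0.0002]
[[-4.26, 0.26, 11.23], [-0.01, 0.9, -0.01]]
```

View pics/w2.png

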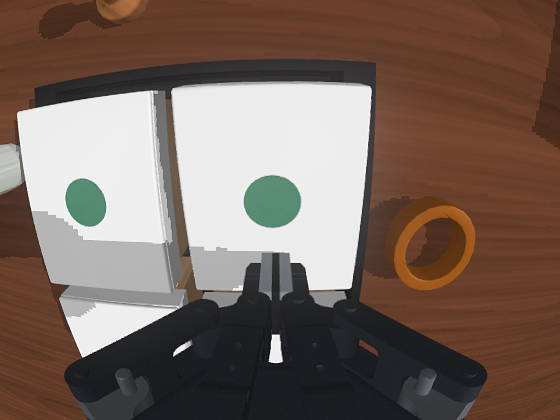

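Call:
{"op": "drive_tool", "data": {
  "deltas": [
    {"gripper":255,"offset":[0,0,-0.01],"angular":[0,0,0]},
    {"gripper":255,"offset":[0,0,-0.02],"angular":[0,0,0]},
    {"gripper":255,"offset":[0,0,-0.02],"angular":[0,0,0]}
  ]
}}

```text
t: 6.5
eef_pos: [0.5726, -0.1525, 0.1745]
tool_rot: [0.0, 0.999, 0.034, 0.002]
contact_force: [0.2, -0.5, -0.5]
gripper_width: -0.0
grasp_force: 0.0
```

```bash
python3 -c "
from h import *
to('D',0,.160)
to('D',.036,.160)
cv2.imwrite('pics/w3.png',optics.read_camera('wrist'))"
```

```text
t 6.5 pos [ 0.5726 -0.1525  0.1745] F [ 0.17 -0.48 -0.53] w -0.00026320293321031434
offset [0.0355 0.0004 0.0146] ang [ 0.0007 -0.004   0.0001]
t 6.5 pos [ 0.5726 -0.1525  0.1745] F [ 0.17 -0.48 -0.53] w -0.00026320293321031434
offset [0.0715 0.0004 0.0148] ang [ 0.0007 -0.004   0.0001]
```

View pics/w3.png

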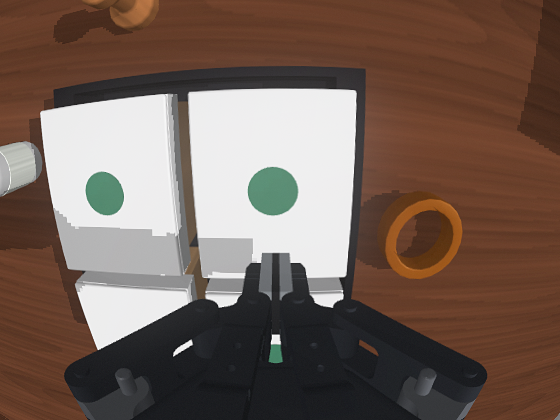

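D's force was soft (about 1–4 N over 3 mm) and then hit a stop. There was a sideways force, and its back edge appears raised in the w2 picture compared with w3 after release. D is the loose cover, so I'll press its middle.

Call:
{"op": "drive_tool", "data": {
  "deltas": [
    {"gripper":255,"offset":[0.018,0,0],"angular":[0,0,0]},
    {"gripper":255,"offset":[0.0355,0,0],"angular":[0,0,0]},
    {"gripper":255,"offset":[0.0355,0,0.008],"angular":[0,0,0]},
    {"gripper":255,"offset":[0.0355,0,0.016],"angular":[0,0,0]},
    {"gripper":255,"offset":[0.0355,0,0.016],"angular":[0,0,0]}
  ]
}}

```text
t: 7.05
eef_pos: [0.6059, -0.15, 0.1555]
tool_rot: [-0.0, 0.999, 0.034, -0.001]
contact_force: [0.6, -0.8, 0.4]
gripper_width: 0.004
grasp_force: 0.0
```

Call:
{"op": "drive_tool", "data": {
  "deltas": [
    {"gripper":255,"offset":[0,0,0.001],"angular":[0,0,0]},
    {"gripper":255,"offset":[0,0,0.002],"angular":[0,0,0]},
    {"gripper":255,"offset":[0,0,0.003],"angular":[0,0,0]},
    {"gripper":255,"offset":[0,0,0.003],"angular":[0,0,0]}
  ]
}}

```text
t: 7.45
eef_pos: [0.6057, -0.1503, 0.1545]
tool_rot: [0.0, 0.999, 0.034, -0.001]
contact_force: [-3.9, 0.4, 9.4]
gripper_width: 0.004
grasp_force: 4.4
```

Call:
{"op": "drive_tool", "data": {
  "deltas": [
    {"gripper":255,"offset":[0,0,0.001],"angular":[0,0,0]},
    {"gripper":255,"offset":[0,0,0.002],"angular":[0,0,0]},
    {"gripper":255,"offset":[0,0,0.002],"angular":[0,0,0]}
  ]
}}

```text
t: 7.75
eef_pos: [0.6057, -0.1502, 0.1526]
tool_rot: [0.0, 0.999, 0.034, -0.001]
contact_force: [-4.0, 1.4, 10.4]
gripper_width: -0.005
grasp_force: 5.0
```

The force stays nearly constant as the cover goes down, so it is seating. I'll keep pressing.

Call:
{"op": "drive_tool", "data": {
  "deltas": [
    {"gripper":255,"offset":[0,0,0.001],"angular":[0,0,0]},
    {"gripper":255,"offset":[0,0,0.002],"angular":[0,0,0]},
    {"gripper":255,"offset":[0,0,0.002],"angular":[0,0,0]}
  ]
}}

```text
t: 8.05
eef_pos: [0.6057, -0.1502, 0.152]
tool_rot: [0.0, 0.999, 0.034, -0.001]
contact_force: [-8.5, 0.9, 21.7]
gripper_width: -0.008
grasp_force: 10.4
```

Call:
{"op": "drive_tool", "data": {
  "deltas": [
    {"gripper":255,"offset":[0,0,0.001],"angular":[0,0,0]},
    {"gripper":255,"offset":[0,0,0.002],"angular":[0,0,0]},
    {"gripper":255,"offset":[0,0,0.002],"angular":[0,0,0]}
  ]
}}

```text
t: 8.35
eef_pos: [0.6058, -0.1502, 0.1517]
tool_rot: [0.0, 0.999, 0.034, -0.001]
contact_force: [-15.1, 3.2, 34.2]
gripper_width: 0.0
grasp_force: 17.2
```

Call:
{"op": "drive_tool", "data": {
  "deltas": [
    {"gripper":255,"offset":[0.002,0,-0.003],"angular":[0,0,0]},
    {"gripper":255,"offset":[0.002,0,-0.012],"angular":[0,0,0]},
    {"gripper":255,"offset":[0.002,0,-0.022],"angular":[0,0,0]},
    {"gripper":255,"offset":[0.002,0,-0.022],"angular":[0,0,0]}
  ]
}}

```text
t: 8.75
eef_pos: [0.6095, -0.1502, 0.1714]
tool_rot: [0.0, 0.999, 0.034, 0.001]
contact_force: [-0.1, -0.1, 0.1]
gripper_width: -0.001
grasp_force: 0.0
```

```bash
python3 -c "
from h import *
to('D',0,.155)
to('D',-.036,.155)"
```

```text
t 8.75 pos [ 0.6095 -0.1502  0.1714] F [-0.14 -0.06  0.07] w -0.0012632621491768892
offset [-0.0015  0.0002  0.0164] ang [ 0.0008 -0.0029 -0.0004]
t 8.75 pos [ 0.6095 -0.1502  0.1714] F [-0.14 -0.06  0.07] w -0.0012632621491768892
offset [-0.0375  0.0002  0.0163] ang [ 0.0008 -0.0029 -0.0004]
```

Check: probe the front edge again. If the cover is home, contact should come at about 0.152 and be stiff.

Call:
{"op": "drive_tool", "data": {
  "deltas": [
    {"gripper":255,"offset":[-0.037,0,0],"angular":[0,0,0]},
    {"gripper":255,"offset":[-0.037,0,0.008],"angular":[0,0,0]},
    {"gripper":255,"offset":[-0.037,0,0.015],"angular":[0,0,0]},
    {"gripper":255,"offset":[-0.037,0,0.017],"angular":[0,0,0]},
    {"gripper":255,"offset":[-0.037,0,0.017],"angular":[0,0,0]}
  ]
}}

```text
t: 9.25
eef_pos: [0.5725, -0.1523, 0.1524]
tool_rot: [-0.0, 0.999, 0.034, -0.0]
contact_force: [0.1, -0.3, -0.0]
gripper_width: -0.0
grasp_force: 0.0
```

Call:
{"op": "drive_tool", "data": {
  "deltas": [
    {"gripper":255,"offset":[0,0,0.001],"angular":[0,0,0]},
    {"gripper":255,"offset":[0,0,0.001],"angular":[0,0,0]},
    {"gripper":255,"offset":[0,0,0.001],"angular":[0,0,0]}
  ]
}}

```text
t: 9.55
eef_pos: [0.5727, -0.1523, 0.1521]
tool_rot: [-0.0, 0.999, 0.034, 0.001]
contact_force: [0.5, -0.0, 1.9]
gripper_width: -0.004
grasp_force: 0.6
```

Call:
{"op": "drive_tool", "data": {
  "deltas": [
    {"gripper":255,"offset":[0,0,0.001],"angular":[0,0,0]},
    {"gripper":255,"offset":[0,0,0.001],"angular":[0,0,0]},
    {"gripper":255,"offset":[0,0,0.001],"angular":[0,0,0]}
  ]
}}

```text
t: 9.85
eef_pos: [0.5727, -0.1523, 0.152]
tool_rot: [0.0, 0.999, 0.034, 0.001]
contact_force: [-1.9, 1.0, 8.8]
gripper_width: 0.002
grasp_force: 4.1
```

Call:
{"op": "drive_tool", "data": {
  "deltas": [
    {"gripper":255,"offset":[0,0,0.001],"angular":[0,0,0]},
    {"gripper":255,"offset":[0,0,0.001],"angular":[0,0,0]},
    {"gripper":255,"offset":[0,0,0.001],"angular":[0,0,0]}
  ]
}}

```text
t: 10.15
eef_pos: [0.5727, -0.1523, 0.1518]
tool_rot: [0.0, 0.999, 0.034, 0.001]
contact_force: [-4.4, 1.2, 15.8]
gripper_width: 0.0
grasp_force: 7.9
```

Contact came at 0.152, 5 mm lower than before, and hard with no rocking: the cover is home and level. Retreat.

Call:
{"op": "drive_tool", "data": {
  "deltas": [
    {"gripper":255,"offset":[0,0,-0.01],"angular":[0,0,0]},
    {"gripper":255,"offset":[0,0,-0.04],"angular":[0,0,0]},
    {"gripper":255,"offset":[0,0,-0.08],"angular":[0,0,0]},
    {"gripper":255,"offset":[0,0,-0.1],"angular":[0,0,0]},
    {"gripper":255,"offset":[0,0,-0.1],"angular":[0,0,0]}
  ]
}}

```text
t: 10.65
eef_pos: [0.5737, -0.1529, 0.2535]
tool_rot: [0.001, 0.999, 0.034, 0.003]
contact_force: [0.2, -0.6, -0.6]
gripper_width: 0.001
grasp_force: 0.0
```

```bash
python3 -c "
from h import *
o=bot.get_obs();print(o['eef_pos'],o['contact_force']);print(bot.hand_in())"
```

```text
[ 0.57368052 -0.15285642  0.25353256] [ 0.16123773 -0.56442862 -0.60253613]
the job is handed in; nothing more can be done
None
```

The loose cover was the far, right-hand one as seen from the robot (D in my notes); I found it by its rocking and pressed it home about 5 mm, a second edge press showed it hard and no longer rocking, and the job was handed in at about 10.7 s with the hand clear; no verdict was returned.

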